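# Return the lint nozzle to the vacuum dock

### The job

The hand vacuum's lint nozzle was dropped upside down into the caddy. Take it out, turn it over (you will have to lay it down and take it again) and push its open socket down over the dock's upright spigot until it is fully home, standing straight, then let go. Do not shift or knock over the other loose things: spray bottle, jar, soap box, cup and detergent bottle.

Things in the scene. Friction and masses are not known exactly. Their poses are not given: they have to be found in the camera images.
- nozzle: lint nozzle, 160 mm long, about 150 g, square outside (50 x 50 mm); the last 12 mm at the tip is a lip 28 mm (its x) by 50 mm (its y). Red socket half, grey tip half. Origin: centre of the socket's open mouth; z axis from mouth to tip; x and y square to its flat sides. Starts mouth up (z down) in a caddy cell, tip on the cell's floor, sides roughly parallel to the cell's
- nozzle_tip (a point): centre of the nozzle's tip face, 160 mm from the mouth. The socket's bore is eight-sided, 40 mm across its flats and 62 mm deep, walls 5 mm at the flats. Laid on the table, the nozzle rests stably on any of its four sides, its axis 25 mm up
- dock: fixed white charging dock, 130 mm wide (its y), 30 mm high. Origin: at table height under the spigot's axis; x axis points from the spigot to the docked vacuum; the plate reaches from x = -65 to +175 mm. Dock and caddy may swap sides of the table
- vacuum_top (a point): top of the hand vacuum that stands on the dock, an upright obstacle 84 mm in diameter up to 160 mm above the table, then narrower with a handle up to 230 mm; its axis is 118 mm behind the spigot's (dock x = 118 mm, y = 0). This point is on its axis, 230 mm above the table. It does not come off
- spigot_foot (a point): centre of the foot of the upright black spigot, on the dock plate 30 mm above the table: the nozzle's origin lies here when fully home. Spigot round, 37 mm in diameter, 55 mm high, its top 15 mm tapered to 24 mm. The nozzle may sit at any turn about it
- spigot_tip (a point): centre of the spigot's top, 55 mm above spigot_foot. Two small sprung nubs on the spigot's sides, 25 mm above the foot, rub on the bore: the nozzle's own weight may not bring it home, a push of 10 to 20 N from above does, and it then stays
- caddy: fixed white open-topped caddy, 86 mm (its x) by 238 mm (its y), 60 mm high, walls and floor 5 mm, origin at table height under its centre; three cells in a row, centred at its y = -77, 0 and +77 mm, each about 73 mm square inside. Nozzle, spray bottle and jar stand one in each cell, in any order
- spray: blue bottle with white cap, 44 mm in diameter, 130 mm high, standing in the caddy; origin at the centre of its underside. Leave it there.
- jar: small pale jar with a white lid, 52 mm in diameter, 75 mm high, standing in the caddy; origin at the centre of its underside. Leave it there.
- soap_box: flat green soap box, 85 (its x) x 55 x 32 mm high, lying loose on the table in the middle of the working area; origin at the centre of its underside. Leave it there.
- cup: white cup, 68 mm in diameter, 75 mm high, loose on the table; origin at the centre of its underside. Leave it there.
- detergent: orange detergent bottle, 84 mm in diameter, 200 mm high, loose on the table; origin at the centre of its underside. Leave it there. Fixed things (carton, iron, baskets, drawers, brush) stand only beyond 0.8 m in front of the robot or 0.5 m to its sides
There are look-alikes about, which are no part of the job. There is more than one size of the nozzle; the one meant has the size given above.

How it is judged (in metres and radians):
At the end, for the whole second after the job is handed in: The nozzle sits on the spigot, mouth down, upright within 4 degrees, its mouth within 4 mm of the spigot's axis and within 5 mm of the dock plate, at rest and let go (z of nozzle in the frame of spigot_foot between -0.004 and 0.005 m and horizontal distance between nozzle and spigot_foot below 0.004 m and angle between nozzle's own z axis and vertical below 0.07 rad and linear speed of nozzle below 0.02 m/s); the robot touches nothing.
It fails at once if the spray bottle or the jar is shifted by more than 30 mm or knocked over (distance of any of spray, jar from where it was at the start of the episode above 0.03 m or angle between any of spray, jar's own z axis and vertical above 0.5 rad).
It fails at once if the soap box, the cup or the detergent bottle is shifted by more than 30 mm or knocked over (distance of any of soap_box, cup, detergent from where it was at the start of the episode above 0.03 m or angle between any of soap_box, cup, detergent's own z axis and vertical above 0.5 rad).
It also fails if it takes over 72 s, if anything falls off the work surface, if the arm or the gripper's body presses on something with over 40 N, if the wrist force passes 120 N, or if a joint passes its speed limit or range.

### The arm

A 6-joint arm with a two-finger parallel gripper is mounted at the origin on the work surface. World frame = base frame: x ahead of the robot, y to its left, z up, the work surface at z = 0. Lengths are in mm, angles in rad, forces in N, time in s.
With the tool pointing down it reaches from about 275 to 1000 mm from the base axis. Payload 8.4 kg.
Tool frame: the origin (TCP) lies at the very end of the fingers, on their centre line; the grasp point (between the pads) lies 19 mm behind it; z points along the fingers, y is the line along which they close (so a half turn about z gives the same grasp; the last joint's range is limited). The gripper opens to 85 mm and grips with 20 to 120 N. Pads are 22 mm wide; open, the fingers measure 114 mm over their backs; the gripper's body (76 mm by 85 mm) begins 54 mm behind the grasp point. The pads swing forward as they close: fully open they stand 13 mm farther back than shut.
Start: joints at [1.177, 0.353, 1.633, -0, 1.155, -0.002], TCP at [238.657, 577.643, 231.281] pointing down, gripper open.
Joint ranges: [-2.63, 2.63], [-0.92, 2.1], [0.06, 2.66], [-1.3, 4.44], [0, 2.69], [-3.02, 3.02]. Speed limits (rad/s): [2.22, 2.22, 2.79, 3.14, 3.14, 3.14].

### API

Orientations are given as [roll, pitch, yaw] about the fixed x, y, z axes, in that order (R = Rz(yaw) Ry(pitch) Rx(roll)).
In Python, from rig import telemetry, imaging, r gives the robot as it stands. The module is installed in compiled form; this text tells all that it offers.
- The arm moves only by the tool step_arm, never from a script. Its argument "moves" is a list of rows, each a list of 3 entries, a list of its own where there are three numbers: the turn, a rotation vector about the tool's x, y, z scaled (see below), then the shift along the tool's x, y, z scaled (see below), then the opening, from -1 (shut) to 1 (fully open). A call has 1 to 8 rows; each row is the pose to reach, as a shift and turn from the pose commanded when the call began, along the tool's axes at that moment; what a row does not reach only later rows make up. The controller multiplies each number of a shift by 200 mm and each number of a turn by 45 degrees. A row lasts 1/10 s, in which the tool goes at most 50 mm and 8.59 degrees, less where a joint would pass 70% of its speed; a pose out of reach is approached as far as the arm can. A call with a number of a shift or a turn outside -1 to 1 is refused whole. A call with a gripper value outside its range is refused whole. The fingers move at their own pace and stop on an object; "squeeze" is the grip in N (left out, the last holds). Time passes only in rows, so rows that repeat a pose let the fingers close. It gives the time, the measured TCP pose, the force, the opening and the grip force at its end, in the units of the state.
- telemetry.sense(): the state, without advancing time (a new reading comes with each control period).
- imaging.grab_frame(name): name is "scene" or "top" or "wrist"; returns the picture (400x640x3 uint8, red, green, blue); there is no depth.
- imaging.calibration(name): a dict with "fx", "fy", "cx", "cy" (pixels), "cam_to_world" (4x4, takes a point from camera to world coordinates). Camera axes: x right, y up, looking along -z (the intrinsics and any distortion apply to the point x, -y, -z); pixel columns grow to the right and rows downward; lengths in mm; the calibration is good to about 2 mm. The wrist camera is an equidistant fisheye: a pixel r from the principal point sees the ray r / f radians off the axis. A picture is of the moment at which its call begins: read the wrist's pose just before it. calibration takes no time and is no camera call; for the wrist camera it gives the pose at the moment of the call.
- r.sign_off(): hands the job in; it is judged then, once.
Trained networks look in the newest picture that a camera, given by its name, has taken for a name from the list of things; names that differ only in an ending like _2 or _b are one class to them, and where a whole thing is asked for, a point or a joint stands for the part that bears it (a point fixed in the world has none). Each returns a list of dicts, best first, with "conf" (0 to 1); they miss things now and then, are a little off and sometimes report something else, mostly with a low value. They report only what shows in the picture. A call takes as long as a camera call. They do not tell look-alikes from the thing itself.
- imaging.recognise(camera, name): "extent" ([left, top, width, height] in pixels, round what is visible of it).
- imaging.mark_of(camera, name): "xy" ([column, row] in pixels: a listed point, or the origin of a listed thing).
The state is a dict: "clock": time; "qpos": joint angles; "qvel": joint speeds; "joint_efforts": joint torques, N m; "eef_pos": TCP position; "tcp_rot": TCP orientation; "contact_force": force on the tool from outside, world axes, zero at the start; "wrist_torque": the same for the moment, N m; "opening": opening from 0.0 (shut) to 1.0 (fully open); "grasp_force": force on a finger pad.
Only numpy, scipy, OpenCV 4.12 (cv2) and the standard library are available. Lean on these libraries where they do the work, as an engineer would, in place of code of your own. Each camera call takes 0.05 s, during which the arm holds its last target. There are 200 camera calls.

## Working session

There is one attempt and no reset: what is moved stays moved. The work goes in short steps, Python scripts to look and compute and a tool call to move; the robot and the scene stay as the last step left them, time stands still between calls to the robot, and variables do not carry over. Pictures are saved under pics/ and viewed, at most 10 in all, crops included, and the job is handed in when it is done.

Besides the shell and the picture viewer there is one more tool, called after "Call:" as name(argument=value, ...), one argument or row to a line, values as JSON. step_arm: Moves the arm, as the interface text tells. Its arguments: {"type":"object","properties":{"moves":{"type":"array"},"squeeze":{"type":"number"}},"required":["moves"]}

```bash
mkdir -p pics
python3 - <<'E'
from rig import telemetry, imaging, r
import cv2,numpy as np
s=telemetry.sense();print(s)
for c in("scene","top"):
    im=imaging.grab_frame(c);cv2.imwrite(f"pics/{c}0.png",im[:,:,::-1])
    k=imaging.calibration(c);print(c,{a:(np.round(b,3).tolist()) for a,b in k.items()})
    for n in["nozzle","nozzle_tip","dock","vacuum_top","spigot_foot","spigot_tip","caddy","spray","jar","soap_box","cup","detergent"]:
        print(n,[(np.round(d["xy"],1).tolist(),round(d["conf"],2)) for d in imaging.mark_of(c,n)][:3])
E
```

```text
{'clock': 0.0, 'qpos': array([ 1.17659750e+00,  3.53645460e-01,  1.63412273e+00, -8.19719909e-06,
        1.15517728e+00, -2.38376556e-03]), 'qvel': array([-3.17046415e-04, -6.22523530e-04,  3.35044852e-05,  2.76323562e-04,
        9.11882679e-05, -3.74591115e-04]), 'joint_efforts': array([-3.91617621e-03, -6.05250835e+01, -3.42054391e+01, -2.89136506e-04,
        9.45301610e-03, -1.95137687e-06]), 'eef_pos': array([238.48237164, 577.21276567, 230.56823014]), 'tcp_rot': array([-3.14023982e+00,  4.27004881e-06,  2.74978091e+00]), 'contact_force': array([-0.17206474, -0.19142319, -0.43727569]), 'wrist_torque': array([-0.00013647, -0.00683683, -0.01617848]), 'grasp_force': 0.0, 'opening': 0.9993803092436644}
scene {'fx': 437.7, 'fy': 437.7, 'cx': 328.61, 'cy': 200.831, 'cam_to_world': [[-0.402, -0.541, 0.739, 1546.377], [0.916, -0.217, 0.339, 442.494], [-0.023, 0.813, 0.582, 909.754], [0.0, 0.0, 0.0, 1.0]]}
nozzle [([439.8, 202.0], 0.91), ([435.6, 244.8], 0.79), ([448.7, 198.5], 0.53)]
nozzle_tip [([432.6, 246.1], 0.97), ([433.1, 267.9], 0.81), ([261.3, 190.2], 0.51)]
dock [([263.9, 207
[... 438 characters left out ...]
[0.03, 0.997, -0.078, 498.408], [-1.0, 0.03, -0.002, -17.17], [0.0, 0.078, 0.997, 1197.339], [0.0, 0.0, 0.0, 1.0]]}
nozzle [([189.3, 229.7], 0.97), ([191.6, 272.5], 0.62), ([187.7, 192.8], 0.6)]
nozzle_tip [([198.9, 268.1], 0.86), ([205.9, 228.7], 0.62), ([200.9, 190.7], 0.6)]
dock [([404.1, 225.6], 0.72)]
vacuum_top [([427.0, 182.2], 0.93)]
spigot_foot [([407.5, 225.0], 0.94)]
spigot_tip [([410.5, 228.0], 0.68)]
caddy [([206.1, 233.9], 0.68)]
spray [([228.3, 225.1], 0.85), ([201.2, 230.4], 0.67)]
jar [([182.3, 232.0], 0.66), ([406.2, 224.7], 0.4)]
soap_box [([309.2, 246.9], 0.96), ([427.2, 184.3], 0.66)]
cup [([281.1, 164.7], 0.97)]
detergent [([343.1, 151.6], 0.67), ([427.3, 182.4], 0.64)]
```

View pics/scene0.png

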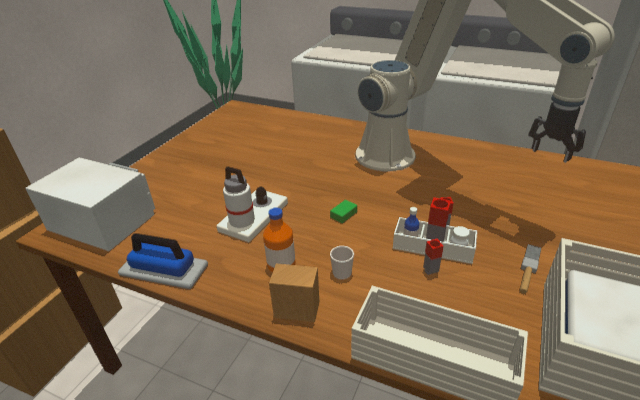

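View pics/top0.png

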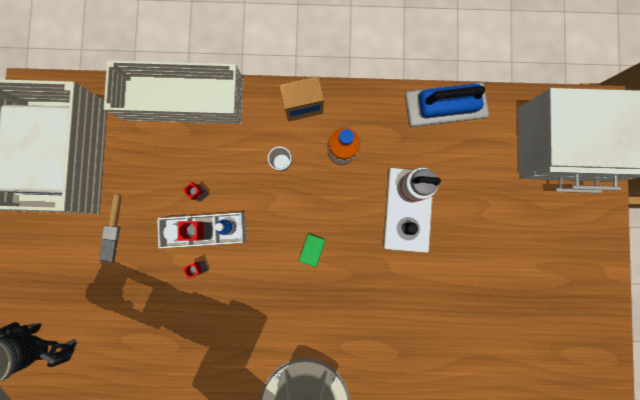

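The target nozzle stands mouth up in the caddy's middle cell, top (190,230), with the jar to its left and the spray bottle to its right. The smaller look-alikes are at (193,191) and (194,269). The spigot is at top (409,228), with the vacuum behind it at (420,185). I'll compute positions from these next.

```bash
cat > h.py <<'E'
from rig import telemetry, imaging, r
import numpy as np, cv2
from scipy.spatial.transform import Rotation as Rot
def ray(cam,px,k=None):
    k=k or imaging.calibration(cam); M=np.array(k["cam_to_world"])
    u=np.array([(px[0]-k["cx"])/k["fx"],(px[1]-k["cy"])/k["fy"]])
    if cam=="wrist":
        t=np.linalg.norm(u); v=np.r_[u/t*np.sin(t),np.cos(t)]
    else: v=np.r_[u,1]
    d=M[:3,:3]@(v*[1,-1,-1]); return M[:3,3],d/np.linalg.norm(d)
def onz(cam,px,z,k=None):
    o,d=ray(cam,px,k); return o+d*(z-o[2])/d[2]
def tri(*rays):
    A=sum(np.eye(3)-np.outer(d,d) for o,d in rays); b=sum((np.eye(3)-np.outer(d,d))@o for o,d in rays)
    return np.linalg.solve(A,b)
def proj(cam,P,k=None):
    k=k or imaging.calibration(cam); M=np.linalg.inv(np.array(k["cam_to_world"]))
    p=(M@np.r_[P,1])[:3]*[1,-1,-1]
    if cam=="wrist":
        n=np.hypot(p[0],p[1]); t=np.arctan2(n,p[2]); u=p[:2]/n*t
    else: u=p[:2]/p[2]
    return np.array([u[0]*k["fx"]+k["cx"],u[1]*k["fy"]+k["cy"]])
def Rtool(a,yc):
    "tool z along a, tool y near yc"
    a=np.array(a,float);a/=np.linalg.norm(a);y=np.array(yc,float);y-=a*(a@y);y/=np.linalg.norm(y)
    return np.c_[np.cross(y,a),y,a]
def plan(grasp,R,back=19):
    "numbers for move so the grasp point is at grasp with orientation R"
    s=telemetry.sense(); R0=Rot.from_euler('xyz',s["tcp_rot"]).as_matrix()
    t=np.array(grasp)+R[:,2]*back
    print("turn",np.round(Rot.from_matrix(R0.T@R).as_rotvec(degrees=True)/45,3).tolist(),"shift",np.round(R0.T@(t-s["eef_pos"])/200,3).tolist(),"tcp",np.round(t,1))
E
python3 - <<'E'
from h import *
T,S="top","scene"
for n,a,b,z in[("mouth",(189.3,229.7),(439.8,202),165),("vac",(427,182.2),(231.5,166.9),230),("sfoot",(407.5,225),(261.7,200.3),30),("stip",(410.5,228),(260.8,189.3),85),("soap",(309.2,246.9),(345.3,213.7),0),("cup",(281.1,164.7),(342.9,271.9),0),("det",(343.1,151.6),(280.4,265.2),0),("spray",(228.3,225.1),(407,243.3),5),("jar",(182.3,232),(455.9,252.7),5)]:
    print(n,np.round(tri(ray(T,a),ray(S,b))),"top",np.round(onz(T,a,z)),"scene",np.round(onz(S,b,z)))
for z,p in((60,(158,217)),(60,(241,211)),(60,(244,242)),(60,(160,248)),(0,(193,191)),(0,(194,269))):print(p,np.round(onz(T,p,z)))
im=imaging.grab_frame(T);cv2.imwrite("pics/crops.png",np.hstack([cv2.resize(im[170:290,140:260,::-1],(400,400),interpolation=2),cv2.resize(im[150:270,360:480,::-1],(400,400),interpolation=2)]))
E
```

```text
mouth [491. 308. 166.] top [491. 307. 165.] scene [487. 309. 165.]
vac [ 628. -291.  227.] top [ 624. -284.  230.] scene [ 632. -296.  230.]
sfoot [ 523. -281.   37.] top [ 523. -283.   30.] scene [ 514. -287.   30.]
stip [ 514. -282.   78.] top [ 514. -279.   85.] scene [ 524. -277.   85.]
soap [450.   1.   8.] top [450.   1.   0.] scene [440.  -3.   0.]
cup [695.  92.  -7.] top [693.  93.   0.] scene [701.  94.   0.]
det [740. -93.  -7.] top [739. -93.   0.] scene [746. -88.   0.]
spray [509. 237.   3.] top [507. 242.   5.] scene [515. 233.   5.]
jar [483. 381. -10.] top [483. 377.   5.] scene [501. 381.   5.]
(158, 217) [524. 430.  60.]
(241, 211) [548. 196.  60.]
(244, 242) [461. 184.  60.]
(160, 248) [437. 419.  60.]
(193, 191) [606. 354.   0.]
(194, 269) [375. 338.   0.]
```

View pics/crops.png

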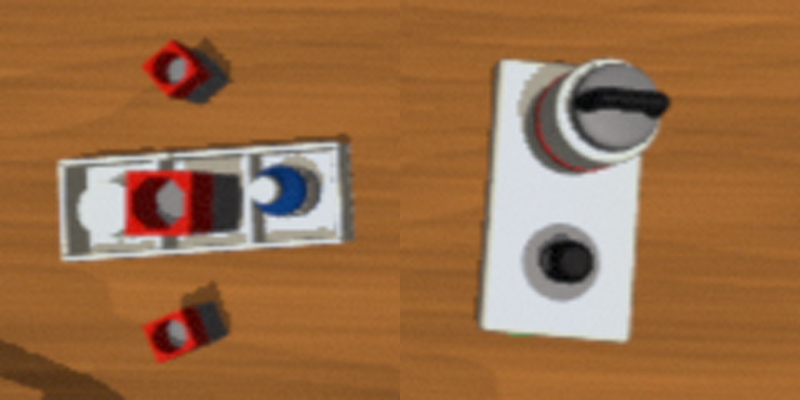

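Run:
```python
from h import *
ey=np.array([-.10,.995,0]);ex=np.array([.995,.10,0]);up=np.array([0,0,1.])
a=-(ey+up)/2**.5; R=Rtool(a,ex)
plan(np.array([491,308,137])-100*a,R)
```

```text
turn [0.538, -0.899, 1.3] shift [-1.546, -0.512, 0.185] tcp [485.3 365.  194.3]
```

Call:
step_arm(
  moves=[
    [[0.27,-0.45,0.65],[-0.77,-0.26,0.09],1],
    [[0.27,-0.45,0.65],[-0.77,-0.26,0.09],1],
    [[0.27,-0.45,0.65],[-0.77,-0.26,0.09],1],
    [[0.27,-0.45,0.65],[-0.77,-0.26,0.09],1],
    [[0.27,-0.45,0.65],[-0.77,-0.26,0.09],1],
    [[0.27,-0.45,0.65],[-0.77,-0.26,0.09],1],
  ],
)

```text
clock: 1.95
eef_pos: [361.2, 471.1, 212.4]
tcp_rot: [-3.021, 0.391, 2.256]
contact_force: [-0.5, 0.1, -0.4]
opening: 0.999
grasp_force: 0.0
```

Run:
```python
from h import *
ey=np.array([-.10,.995,0]);ex=np.array([.995,.10,0]);up=np.array([0,0,1.])
a=-(ey+up)/2**.5; R=Rtool(a,ex)
plan(np.array([491,308,137])-100*a,R)
```

```text
turn [0.267, -0.447, 0.65] shift [-0.708, 0.191, 0.37] tcp [485.3 365.  194.3]
```

Call:
step_arm(
  moves=[
    [[0.267,-0.447,0.65],[-0.71,0.19,0.37],1],
    [[0.267,-0.447,0.65],[-0.71,0.19,0.37],1],
    [[0.267,-0.447,0.65],[-0.71,0.19,0.37],1],
    [[0.267,-0.447,0.65],[-0.71,0.19,0.37],1],
    [[0.267,-0.447,0.65],[-0.71,0.19,0.37],1],
    [[0.267,-0.447,0.65],[-0.71,0.19,0.37],1],
    [[0.267,-0.447,0.65],[-0.71,0.19,0.37],1],
  ],
)

```text
clock: 2.65
eef_pos: [485.2, 364.6, 195.2]
tcp_rot: [-3.141, 0.782, 1.674]
contact_force: [-0.2, 0.1, 0.0]
opening: 0.996
grasp_force: 0.0
```

Run:
```python
from h import *
print(telemetry.sense()["qpos"])
k=imaging.calibration("wrist")
im=imaging.grab_frame("wrist");cv2.imwrite("pics/w1.png",im[:,:,::-1])
m=imaging.mark_of("wrist","nozzle")
for d in m:print(d,onz("wrist",d["xy"],165,k))
print("pred",proj("wrist",np.array([491,308,165]),k))
ey=np.array([-.10,.995,0]);ex=np.array([.995,.10,0]);up=np.array([0,0,1.])
a=-(ey+up)/2**.5; R=Rtool(a,ex)
plan(np.array([491,308,137]),R)
```

```text
[ 0.91803902  0.68550614  1.40286241 -0.50639228  1.66587609  0.92849412]
{'xy': [311.9, 238.2], 'conf': 0.93} [487.27544308 314.26700107 165.        ]
{'xy': [180.7, 162.9], 'conf': 0.82} [417.10634614 398.79715327 165.        ]
{'xy': [449.6, 169.6], 'conf': 0.81} [546.41178928 406.71818967 165.        ]
pred [316.27926694 241.63553985]
turn [0.003, -0.005, 0.002] shift [0.005, 0.0, 0.505] tcp [492.3 294.6 123.6]
```

View pics/w1.png

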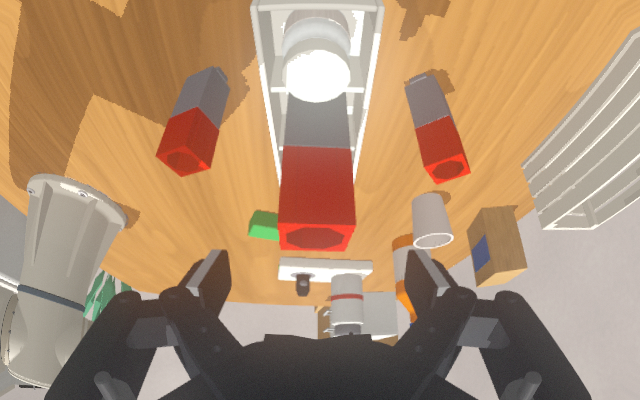

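The wrist picture shows the big nozzle centred at about (317,238) between the open fingers, matching the prediction. I'll advance and grip.

Call:
step_arm(
  moves=[
    [[0,0,0],[0,0,0.2],1],
    [[0,0,0],[0,0,0.4],1],
    [[0,0,0],[0,0,0.5],1],
    [[0,0,0],[0,0,0.5],1],
    [[0,0,0],[0,0,0.5],0],
    [[0,0,0],[0,0,0.5],-0.5],
    [[0,0,0],[0,0,0.5],-0.5],
    [[0,0,0],[0,0,0.5],-0.5],
  ],
  squeeze=60,
)

```text
clock: 3.55
eef_pos: [492.8, 295.4, 126.1]
tcp_rot: [3.138, 0.783, 1.67]
contact_force: [-0.7, 1.5, 5.3]
opening: 0.591
grasp_force: 59.7
```

Call:
step_arm(
  moves=[
    [[0,0,0],[0,0,0],-1],
    [[0,0,0],[0,0,0],-1],
    [[0,0,0],[0,0,0],-1],
    [[0,0,0],[0,0,0],-1],
  ],
)

```text
clock: 3.95
eef_pos: [492.8, 295.4, 126.1]
tcp_rot: [3.138, 0.783, 1.67]
contact_force: [-1.9, -0.1, 5.4]
opening: 0.59
grasp_force: 59.7
```

Call:
step_arm(
  moves=[
    [[0,0,0],[-0.05,0,-0.05],-1],
    [[0,0,0],[-0.1,0,-0.1],-1],
    [[0,0,0],[-0.2,0,-0.2],-1],
    [[0,0,0],[-0.3,0,-0.3],-1],
    [[0,0,0],[-0.42,0,-0.42],-1],
    [[0,0,0],[-0.54,0,-0.54],-1],
    [[0,0,0],[-0.56,0,-0.56],-1],
    [[0,0,0],[-0.56,0,-0.56],-1],
  ],
)

```text
clock: 4.75
eef_pos: [492.8, 294.5, 284.8]
tcp_rot: [3.137, 0.781, 1.668]
contact_force: [0.9, -0.8, -1.5]
opening: 0.59
grasp_force: 60.9
```

Run:
```python
from h import *
s=telemetry.sense();print(s["eef_pos"],s["opening"],s["contact_force"])
# lay: nozzle z->+y ; intermediate first: tool vertical, then final above
ex=np.array([1,0,0.]);ey=np.array([0,1.,0]);up=np.array([0,0,1.])
print("mid");plan([530,120,300],Rtool(-up,ex))
print("final above");plan([570,-22,120],Rtool(ey-up,ex))
im=imaging.grab_frame("scene");cv2.imwrite("pics/s1.png",im[:,:,::-1])
```

```text
[492.75015336 294.49677933 284.78737376] 0.5897024397905035 [ 0.93057538 -0.8355836  -1.46827105]
mid
turn [0.054, 0.993, 0.12] shift [-0.616, 0.098, 0.638] tcp [530. 120. 281.]
final above
turn [0.005, 1.992, 0.142] shift [-0.471, 0.229, 1.722] tcp [570.   -8.6 106.6]
```

View pics/s1.png

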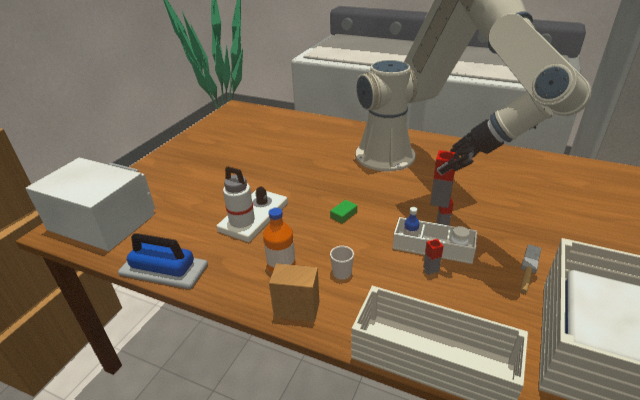

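The scene picture shows the nozzle hanging clear at (445,180) and everything else in place. Next comes the swing over to lay it down.

Call:
step_arm(
  moves=[
    [[0.05,0.99,0.12],[-0.616,0.098,0.638],-1],
    [[0.05,0.99,0.12],[-0.616,0.098,0.638],-1],
    [[0.05,0.99,0.12],[-0.616,0.098,0.638],-1],
    [[0.05,0.99,0.12],[-0.616,0.098,0.638],-1],
    [[0.05,0.99,0.12],[-0.616,0.098,0.638],-1],
    [[0.05,0.99,0.12],[-0.616,0.098,0.638],-1],
    [[0.05,0.99,0.12],[-0.616,0.098,0.638],-1],
    [[0.05,0.99,0.12],[-0.616,0.098,0.638],-1],
  ],
)

```text
clock: 5.6
eef_pos: [529.1, 119.0, 278.3]
tcp_rot: [-3.14, 0.007, 1.571]
contact_force: [-0.0, 1.0, -1.0]
opening: 0.583
grasp_force: 61.8
```

Run:
```python
from h import *
ex=np.array([1,0,0.]);ey=np.array([0,1.,0]);up=np.array([0,0,1.])
plan([570,-22,120],Rtool(ey-up,ex))
```

```text
turn [-0.002, 1.009, -0.0] shift [-0.632, 0.205, 0.863] tcp [570.   -8.6 106.6]
```

Call:
step_arm(
  moves=[
    [[0,1.0,0],[-0.63,0.205,0.86],-1],
    [[0,1.0,0],[-0.63,0.205,0.86],-1],
    [[0,1.0,0],[-0.63,0.205,0.86],-1],
    [[0,1.0,0],[-0.63,0.205,0.86],-1],
    [[0,1.0,0],[-0.63,0.205,0.86],-1],
    [[0,1.0,0],[-0.63,0.205,0.86],-1],
    [[0,1.0,0],[-0.63,0.205,0.86],-1],
    [[0,1.0,0],[-0.63,0.205,0.86],-1],
  ],
)

```text
clock: 6.4
eef_pos: [570.7, -6.5, 107.2]
tcp_rot: [-3.139, -0.778, 1.572]
contact_force: [0.2, 0.1, -0.3]
opening: 0.581
grasp_force: 61.8
```

Run:
```python
from h import *
print(telemetry.sense()["qpos"])
ex=np.array([1,0,0.]);ey=np.array([0,1.,0]);up=np.array([0,0,1.])
plan([570,-22,29],Rtool(ey-up,ex))
k=imaging.calibration("scene")
im=imaging.grab_frame("scene");cv2.imwrite("pics/s2.png",cv2.resize(im[120:320,200:460,::-1],(780,600)))
```

```text
[-0.41028931  0.62373145  1.7756144   0.74984953  1.23055139 -0.85266012]
turn [-0.004, 0.009, 0.001] shift [-0.329, -0.003, 0.319] tcp [570.   -8.6  15.6]
```

View pics/s2.png

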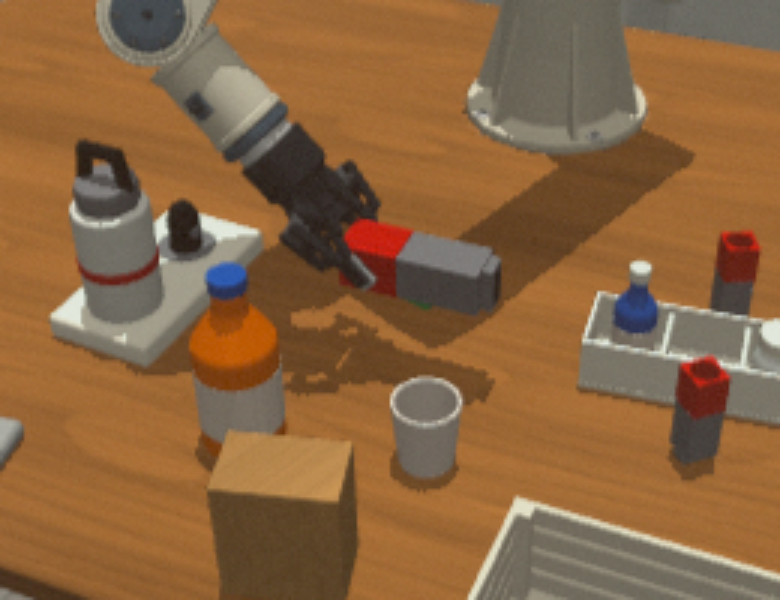

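The crop shows the nozzle held level, tip at about (495,280), with the soap box behind it and clear. I'll lower it.

Call:
step_arm(
  moves=[
    [[0,0.01,0],[-0.1,0,0.1],-1],
    [[0,0.01,0],[-0.2,0,0.2],-1],
    [[0,0.01,0],[-0.27,0,0.27],-1],
    [[0,0.01,0],[-0.29,0,0.29],-1],
    [[0,0.01,0],[-0.3,0,0.3],-1],
    [[0,0.01,0],[-0.31,0,0.31],-1],
    [[0,0.01,0],[-0.32,0,0.32],-1],
    [[0,0.01,0],[-0.325,0,0.325],-1],
  ],
)

```text
clock: 7.25
eef_pos: [571.4, -8.1, 16.8]
tcp_rot: [3.139, -0.787, 1.574]
contact_force: [-0.7, 0.2, -0.4]
opening: 0.58
grasp_force: 61.8
```

Call:
step_arm(
  moves=[
    [[0,0,0],[-0.003,0,0.003],-1],
    [[0,0,0],[-0.006,0,0.006],-1],
    [[0,0,0],[-0.01,0,0.01],-1],
    [[0,0,0],[-0.01,0,0.01],-1],
  ],
)

```text
clock: 7.65
eef_pos: [570.9, -8.1, 13.3]
tcp_rot: [3.141, -0.788, 1.572]
contact_force: [-0.1, -0.5, -0.5]
opening: 0.581
grasp_force: 61.8
```

Call:
step_arm(
  moves=[
    [[0,0,0],[-0.003,0,0.003],-1],
    [[0,0,0],[-0.006,0,0.006],-1],
    [[0,0,0],[-0.008,0,0.008],-1],
    [[0,0,0],[-0.008,0,0.008],-1],
  ],
)

```text
clock: 8.05
eef_pos: [571.0, -8.0, 11.0]
tcp_rot: [3.141, -0.788, 1.572]
contact_force: [0.2, -0.5, -1.0]
opening: 0.582
grasp_force: 61.8
```

Call:
step_arm(
  moves=[
    [[0,0,0],[0,0,0],0.2],
    [[0,0,0],[0,0,0],0.5],
    [[0,0,0],[0,0,0],1],
    [[0,0,0],[0,0,0],1],
    [[0,0,0],[0,0,0],1],
    [[0,0,0],[0,0,0],1],
  ],
)

```text
clock: 8.65
eef_pos: [571.0, -8.0, 11.1]
tcp_rot: [3.141, -0.788, 1.572]
contact_force: [-0.1, -0.4, -1.0]
opening: 0.998
grasp_force: 0.0
```

Call:
step_arm(
  moves=[
    [[0,0,0],[0,0,-0.15],1],
    [[0,0,0],[0,0,-0.35],1],
    [[0,0,0],[0,0,-0.6],1],
    [[0,0,0],[0,0,-0.8],1],
    [[0,0,0],[0.2,0,-1.0],1],
    [[0,0,0],[0.4,0,-1.0],1],
    [[0,0,0],[0.5,0,-1.0],1],
  ],
)

```text
clock: 9.35
eef_pos: [571.9, -78.8, 226.5]
tcp_rot: [3.135, -0.787, 1.576]
contact_force: [0.6, 0.1, 0.4]
opening: 1.002
grasp_force: 0.0
```

Run:
```python
from h import *
s=telemetry.sense();print(s["eef_pos"],s["qpos"])
ims={}
for c,cr in(("top",(120,290,260,430)),("scene",(120,320,200,460))):
    im=imaging.grab_frame(c);ims[c]=im
    for n in("nozzle","nozzle_tip"):
        for d in imaging.mark_of(c,n):
            print(c,n,np.round(d["xy"],1),round(d["conf"],2),np.round(onz(c,d["xy"],25),1))
t=ims["top"][170:270,260:360,::-1];sc=ims["scene"][150:270,240:360,::-1]
cv2.imwrite("pics/lay.png",np.hstack([cv2.resize(t,(400,400)),cv2.resize(sc,(400,400))]))
```

```text
[571.85728657 -78.83740233 226.50942104] [-0.51519907  0.50674456  1.65027928  0.66984439  1.46836342 -0.75835841]
top nozzle [326.9 205.3] 0.83 [573.5 -47.8  25. ]
top nozzle [190.6 190.4] 0.66 [605.3 353.   25. ]
top nozzle [188.  269.3] 0.56 [376.3 348.2  25. ]
top nozzle_tip [202.9 191.9] 0.79 [602.  316.8  25. ]
top nozzle_tip [275.2 204.1] 0.62 [572.5 103.5  25. ]
top nozzle_tip [200.3 267.1] 0.58 [383.7 313.   25. ]
top nozzle_tip [207.6 228.5] 0.37 [495.4 297.6  25. ]
scene nozzle [447.9 199.8] 0.9 [265.3 307.   25. ]
scene nozzle [432.7 248.8] 0.81 [533.3 315.2  25. ]
scene nozzle_tip [428.9 271.4] 0.96 [630.9 326.6  25. ]
scene nozzle_tip [439.4 227.8] 0.76 [427.5 312.5  25. ]
scene nozzle_tip [365.2 239. ] 0.74 [566.9 113.7  25. ]
scene nozzle_tip [406.2 243.8] 0.65 [541.1 236.3  25. ]
scene nozzle_tip [345.2 214. ] 0.21 [472.1   9.1  25. ]
```

View pics/lay.png

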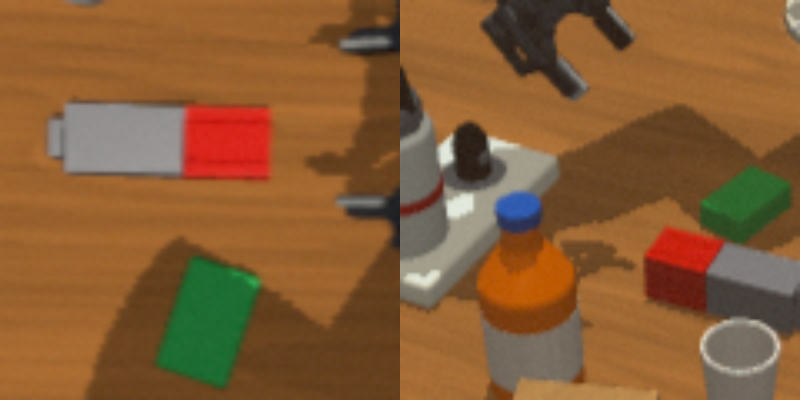

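The nozzle lies flat on the table along y: red mouth at top pixel (327,205), tip at (272,204). I'll swing round to the tip side.

Run:
```python
from h import *
ex=np.array([1,0,0.]);ey=np.array([0,1.,0]);up=np.array([0,0,1.])
for p in((327.5,205.8),(272,204.2),(276.3,204.6)):print(onz("top",p,50),onz("top",p,25))
plan([572,60,250],Rtool(-up,ex))
```

```text
[570.5000799  -48.92585997  50.        ] [572.07093046 -49.617795    25.        ]
[570.34277596 110.05260346  50.        ] [571.91019894 112.82473641  25.        ]
[569.56349883  97.7026722   50.        ] [571.11394172 100.20570579  25.        ]
turn [-0.002, -1.004, 0.001] shift [0.525, 0.009, 0.46] tcp [572.  60. 231.]
```

Call:
step_arm(
  moves=[
    [[0,-1.0,0],[0.525,0,0.46],1],
    [[0,-1.0,0],[0.525,0,0.46],1],
    [[0,-1.0,0],[0.525,0,0.46],1],
    [[0,-1.0,0],[0.525,0,0.46],1],
    [[0,-1.0,0],[0.525,0,0.46],1],
    [[0,-1.0,0],[0.525,0,0.46],1],
    [[0,-1.0,0],[0.525,0,0.46],1],
  ],
)

```text
clock: 10.35
eef_pos: [570.4, 61.5, 231.3]
tcp_rot: [-3.14, -0.002, 1.575]
contact_force: [-0.5, 0.7, -0.0]
opening: 1.0
grasp_force: 0.0
```

Run:
```python
from h import *
ex=np.array([1,0,0.]);ey=np.array([0,1.,0]);up=np.array([0,0,1.])
a=-(ey+up)/2**.5
plan(np.array([571,66,25])-100*a,Rtool(a,ex))
```

```text
turn [0.0, -1.002, 0.006] shift [0.308, 0.005, 0.746] tcp [571.  123.3  82.3]
```

Call:
step_arm(
  moves=[
    [[0,-1.0,0],[0.308,0.005,0.746],1],
    [[0,-1.0,0],[0.308,0.005,0.746],1],
    [[0,-1.0,0],[0.308,0.005,0.746],1],
    [[0,-1.0,0],[0.308,0.005,0.746],1],
    [[0,-1.0,0],[0.308,0.005,0.746],1],
    [[0,-1.0,0],[0.308,0.005,0.746],1],
    [[0,-1.0,0],[0.308,0.005,0.746],1],
    [[0,-1.0,0],[0.308,0.005,0.746],1],
  ],
)

```text
clock: 11.15
eef_pos: [571.9, 120.8, 83.5]
tcp_rot: [-3.141, 0.78, 1.57]
contact_force: [0.1, 1.1, -0.2]
opening: 1.0
grasp_force: 0.0
```

Run:
```python
from h import *
ex=np.array([1,0,0.]);ey=np.array([0,1.,0]);up=np.array([0,0,1.])
a=-(ey+up)/2**.5
plan(np.array([571,66,25]),Rtool(a,ex))
```

```text
turn [-0.001, -0.007, -0.0] shift [0.01, -0.004, 0.496] tcp [571.   52.6  11.6]
```

Call:
step_arm(
  moves=[
    [[0,-0.007,0],[0.005,0,0.2],1],
    [[0,-0.007,0],[0.01,0,0.35],1],
    [[0,-0.007,0],[0.01,0,0.44],1],
    [[0,-0.007,0],[0.01,0,0.49],1],
    [[0,-0.007,0],[0.01,0,0.49],0.6],
    [[0,-0.007,0],[0.01,0,0.49],0.2],
    [[0,-0.007,0],[0.01,0,0.49],-0.3],
    [[0,-0.007,0],[0.01,0,0.49],-1],
  ],
  squeeze=70,
)

```text
clock: 11.95
eef_pos: [572.8, 55.2, 13.7]
tcp_rot: [3.138, 0.788, 1.57]
contact_force: [0.4, 0.8, 4.2]
opening: 0.579
grasp_force: 65.0
```

Call:
step_arm(
  moves=[
    [[0,0,0],[0,0,0],-1],
    [[0,0,0],[0,0,0],-1],
    [[0,0,0],[0,0,0],-1],
  ],
)

```text
clock: 12.25
eef_pos: [572.8, 55.1, 13.7]
tcp_rot: [3.138, 0.788, 1.57]
contact_force: [1.2, 0.5, 6.5]
opening: 0.581
grasp_force: 64.4
```

```bash
cat >> h.py <<'E'
def T(p,R):
    M=np.eye(4);M[:3,:3]=R;M[:3,3]=p;return M
def tcp():
    s=telemetry.sense();return T(s["eef_pos"],Rot.from_euler('xyz',s["tcp_rot"]).as_matrix())
def goto(M):
    D=np.linalg.inv(tcp())@M
    print("turn",np.round(Rot.from_matrix(D[:3,:3]).as_rotvec(degrees=True)/45,3).tolist(),"shift",np.round(D[:3,3]/200,4).tolist())
def upright(yaw_d,mouth):
    "TCP pose putting nozzle upright mouth down at mouth, tool azimuth yaw_d (rad)"
    N=np.load("N.npy"); z=np.array([0,0,1.])
    # nozzle frame built with x along tool y
    c=np.array([np.sin(yaw_d),-np.cos(yaw_d),0]); 
    return T(mouth,np.c_[c,np.cross(z,c),z])@np.linalg.inv(N)
E
python3 - <<'E'
from h import *
s=tcp(); zx=np.array([0,1.,0]); x=s[:3,1]; x=x-zx*(x@zx); x/=np.linalg.norm(x)
W=T([s[0,3],-49.3,25],np.c_[x,np.cross(zx,x),zx])
N=np.linalg.inv(s)@W; np.save("N.npy",N); print(np.round(N,3))
M=upright(np.pi/4,[519,-282,130]); print(np.round(M,2)); 
up=s.copy();up[2,3]+=180;goto(up);
E
```

```text
[[-1.0000e-03  7.0900e-01  7.0500e-01 -8.1649e+01]
 [ 1.0000e+00 -0.0000e+00  2.0000e-03 -1.7300e-01]
 [ 1.0000e-03  7.0500e-01 -7.0900e-01  6.6091e+01]
 [ 0.0000e+00  0.0000e+00  0.0000e+00  1.0000e+00]]
[[ 5.0000e-01  7.1000e-01  5.0000e-01  5.2698e+02]
 [ 5.0000e-01 -7.1000e-01  5.0000e-01 -2.7398e+02]
 [ 7.0000e-01  0.0000e+00 -7.1000e-01  2.3443e+02]
 [ 0.0000e+00  0.0000e+00  0.0000e+00  1.0000e+00]]
turn [0.0, -0.0, 0.0] shift [-0.6383, 0.0021, -0.6345]
```

Call:
step_arm(
  moves=[
    [[0,0,0],[-0.03,0,-0.03],-1],
    [[0,0,0],[-0.1,0,-0.1],-1],
    [[0,0,0],[-0.2,0,-0.2],-1],
    [[0,0,0],[-0.35,0,-0.35],-1],
    [[0,0,0],[-0.5,0,-0.5],-1],
    [[0,0,0],[-0.63,0,-0.63],-1],
    [[0,0,0],[-0.63,0,-0.63],-1],
  ],
  squeeze=80,
)

```text
clock: 12.95
eef_pos: [573.9, 56.1, 196.0]
tcp_rot: [3.13, 0.785, 1.564]
contact_force: [0.2, 0.3, -1.2]
opening: 0.576
grasp_force: 75.6
```

Run:
```python
from h import *
up=np.array([0,0,1.])
m=T([552,-100,235],Rtool(-up,[.924,-.383,0])); goto(m)
```

```text
turn [0.207, 0.985, 0.472] shift [-0.6902, -0.1091, 0.4132]
```

Call:
step_arm(
  moves=[
    [[0.207,0.985,0.472],[-0.69,-0.11,0.41],-1],
    [[0.207,0.985,0.472],[-0.69,-0.11,0.41],-1],
    [[0.207,0.985,0.472],[-0.69,-0.11,0.41],-1],
    [[0.207,0.985,0.472],[-0.69,-0.11,0.41],-1],
    [[0.207,0.985,0.472],[-0.69,-0.11,0.41],-1],
    [[0.207,0.985,0.472],[-0.69,-0.11,0.41],-1],
    [[0.207,0.985,0.472],[-0.69,-0.11,0.41],-1],
    [[0.207,0.985,0.472],[-0.69,-0.11,0.41],-1],
  ],
)

```text
clock: 13.75
eef_pos: [549.2, -101.2, 230.3]
tcp_rot: [-3.135, 0.008, 1.176]
contact_force: [0.5, -0.0, -1.4]
opening: 0.578
grasp_force: 74.7
```

Run:
```python
from h import *
goto(upright(np.pi/4,[519,-282,150]))
```

```text
turn [-0.203, 0.994, 0.469] shift [-0.8411, 0.2285, -0.1158]
```

Call:
step_arm(
  moves=[
    [[-0.203,0.994,0.469],[-0.84,0.23,-0.12],-1],
    [[-0.203,0.994,0.469],[-0.84,0.23,-0.12],-1],
    [[-0.203,0.994,0.469],[-0.84,0.23,-0.12],-1],
    [[-0.203,0.994,0.469],[-0.84,0.23,-0.12],-1],
    [[-0.203,0.994,0.469],[-0.84,0.23,-0.12],-1],
    [[-0.203,0.994,0.469],[-0.84,0.23,-0.12],-1],
    [[-0.203,0.994,0.469],[-0.84,0.23,-0.12],-1],
    [[-0.203,0.994,0.469],[-0.84,0.23,-0.12],-1],
  ],
)

```text
clock: 14.55
eef_pos: [527.9, -272.2, 254.1]
tcp_rot: [-3.14, -0.781, 0.788]
contact_force: [-0.3, 0.7, -1.6]
opening: 0.578
grasp_force: 75.8
```

Run:
```python
from h import *
W=tcp()@np.load("N.npy");print("believed nozzle",np.round(W[:3,2:],3),telemetry.sense()["qpos"])
ims=[]
for c,(u,v) in(("scene",(260,190)),("top",(412,228))):
    im=imaging.grab_frame(c)
    for n in("nozzle","nozzle_tip","spigot_tip","spigot_foot","vacuum_top"):
        print(c,n,[(np.round(d["xy"],1).tolist(),round(d["conf"],2)) for d in imaging.mark_of(c,n)][:3])
    print(c,"pred mouth/tip",proj(c,W[:3,3]),proj(c,W[:3,3]+160*W[:3,2]),"stip",proj(c,np.array([519,-282,85])))
    ims.append(cv2.resize(im[v-60:v+40,u-50:u+50,::-1],(400,400),interpolation=2))
cv2.imwrite("pics/hov.png",np.hstack(ims))
```

```text
believed nozzle [[ 3.00000e-03  5.19570e+02]
 [-1.00000e-03 -2.80131e+02]
 [ 1.00000e+00  1.49718e+02]] [-0.89432563  0.35395458  1.82212281  0.8379891   1.2255821  -0.51743323]
scene nozzle [([254.5, 171.2], 0.63), ([432.9, 245.7], 0.6), ([450.0, 196.4], 0.58)]
scene nozzle_tip [([429.0, 270.9], 0.84), ([441.9, 227.9], 0.78), ([251.4, 129.4], 0.74)]
scene spigot_tip [([262.8, 186.0], 0.73)]
scene spigot_foot [([261.3, 202.3], 0.91)]
scene vacuum_top [([233.5, 166.5], 0.95), ([345.2, 213.4], 0.47)]
scene pred mouth/tip [258.51124792 172.22129901] [252.33938611 128.25193731] stip [260.34696561 188.25815451]
top nozzle [([418.8, 224.4], 0.9), ([188.8, 192.1], 0.63), ([191.8, 271.9], 0.61)]
top nozzle_tip [([201.5, 193.8], 0.87), ([201.1, 265.1], 0.85), ([435.9, 223.9], 0.76)]
top spigot_tip [([411.2, 225.9], 0.91)]
top spigot_foot [([406.7, 228.2], 0.88)]
top vacuum_top [([429.5, 182.5], 0.86)]
top pred mouth/tip [416.83706681 225.59096015] [435.14045811 224.43932499] stip [411.63002376 226.11570484]
```

View pics/hov.png

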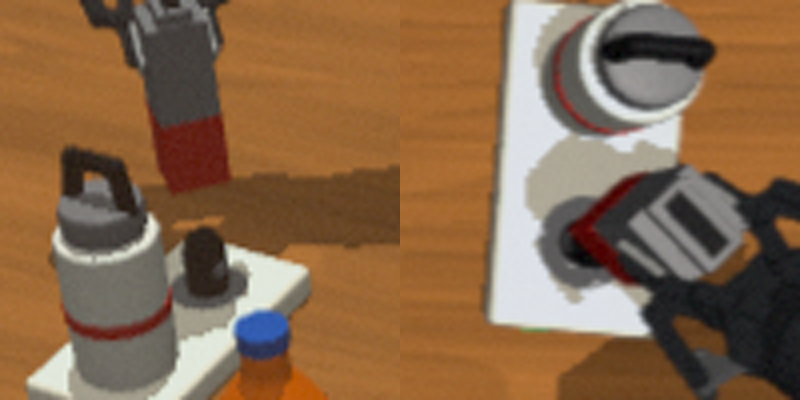

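The hover crop shows the nozzle upright above the spigot, with the mouth in the scene view at about (260,177) and the spigot tip at (261.5,188.5). I'll refine the spigot's axis by fitting its silhouette in the first, unobstructed pictures.

Run:
```python
from h import *
from scipy.optimize import minimize
def hull(cam,pts,shape,k,S=8):
    p=np.array([proj(cam,q,k) for q in pts]); m=np.zeros((shape[0]*S,shape[1]*S),np.uint8)
    cv2.fillConvexPoly(m,cv2.convexHull(np.round((p+.5)*S).astype(np.int32)),255)
    return cv2.resize(m,(shape[1],shape[0]),interpolation=cv2.INTER_AREA)/255.
th=np.linspace(0,2*np.pi,32)[:-1]
def spig(x,y): return [[x+r*np.cos(t),y+r*np.sin(t),z] for r,z in((18.5,30),(18.5,70),(12,85)) for t in th]
tot={}
for cam,(c0,r0) in(("top",(409,227)),("scene",(262,196))):
    k=dict(imaging.calibration(cam)); im=cv2.imread(f"pics/{cam}0.png").astype(float)
    h=20; sub=im[r0-h:r0+h,c0-h:c0+h].max(2); k["cx"]-=c0-h;k["cy"]-=r0-h
    m=np.clip((95-sub)/50,0,1); m[np.hypot(*np.mgrid[-h:h,-h:h])>15]=0
    f=lambda p:((hull(cam,spig(*p),m.shape,k)-m)**2).sum()
    tot[cam]=f
    g=[(f((x,y)),x,y) for x in range(505,535,2) for y in range(-298,-266,2)]
    b=min(g); print(cam,m.sum(),hull(cam,spig(519,-282),m.shape,k).sum(),b,minimize(f,b[1:],method="Nelder-Mead").x)
F=lambda p:tot["top"](p)+tot["scene"](p)
print(minimize(F,(519,-282),method="Nelder-Mead"))
# nozzle red half in scene now
k=imaging.calibration("scene");im=imaging.grab_frame("scene").astype(float)
red=((im[...,0]>60)&(im[...,0]>2.2*im[...,1])&(im[...,2]<.6*im[...,0])).astype(float)
c0,r0=258,166;h=24;sub=red[r0-h:r0+h,c0-h:c0+h];k["cx"]-=c0-h;k["cy"]-=r0-h
W=tcp()@np.load("N.npy")
L=np.linspace
def red_pts(d,l): return [(W@[sx*25,sy*25,z,1])[:3]+[d[0],d[1],d[2]] for sx in(-1,1) for sy in(-1,1) for z in(0,l)]
# reds: mouth edge alone -> shift in the view: fit dx,dy with length 80
q=lambda d:((hull("scene",red_pts((d[0],d[1],0),80 if len(d)<3 else d[2]),sub.shape,k)-sub)**2).sum()
g=min((q((x,y)),x,y) for x in range(-14,15,2) for y in range(-14,15,2)); print("noz",sub.sum(),g)
print(minimize(q,(g[1],g[2]),method="Nelder-Mead").x)
```

```text
top 162.85999999999999 177.04705882352943 (np.float64(6.508195770857363), 515, -284) [ 514.4580879  -283.41559643]
scene 135.92000000000002 179.4313725490196 (np.float64(18.792264821222606), 521, -282) [ 520.20208103 -282.53693873]
       message: Optimization terminated successfully.
       success: True
        status: 0
           fun: 35.738667281814685
             x: [ 5.203e+02 -2.835e+02]
           nit: 33
          nfev: 84
 final_simplex: (array([[ 5.203e+02, -2.835e+02],
                       [ 5.203e+02, -2.835e+02],
                       [ 5.203e+02, -2.835e+02]]), array([ 3.574e+01,  3.574e+01,  3.574e+01]))
noz 285.0 (np.float64(216.50188389081117), 4, 0)
[ 4.4e+00 -2.5e-04]
```

Run:
```python
from h import *
from scipy.optimize import minimize
a,b,c=[onz("top",p,30)[:2] for p in((389.4,168),(384.3,249),(428.4,252.6))]
print("plate",a,b,c,"lens",np.linalg.norm(a-b),np.linalg.norm(b-c)); u=(a-b)/np.linalg.norm(a-b);print("spigot from plate",(b+c)/2+65*u,"yaw",np.arctan2(u[1],u[0]))
print("stip top",onz("top",(411.4,227),85),"vac dirs",onz("top",(427.5,182.3),230))
k0=imaging.calibration("top"); im=cv2.imread("pics/top0.png"); h=20;c0,r0=409,227
th=np.linspace(0,2*np.pi,32)[:-1]
for t in(50,60,70,80,95):
    sub=im[r0-h:r0+h,c0-h:c0+h].max(2);m=(sub<t).astype(float)
    n,l,st,ce=cv2.connectedComponentsWithStats(m.astype(np.uint8)); i=1+np.argmax(st[1:,4]); print(t,st[i],ce[i]+[c0-h,r0-h])
for x,y in((515,-283),(519,-282)):
    S=8;p=np.array([proj("top",[x+r*np.cos(q),y+r*np.sin(q),z]) for r,z in((18.5,30),(18.5,70),(12,85)) for q in th])
    print(x,y,"hull box",p.min(0)-[c0-h,r0-h],p.max(0)-p.min(0))
    hh=cv2.convexHull(p.astype(np.float32));M=cv2.moments(hh);print("centroid",M["m10"]/M["m00"],M["m01"]/M["m00"])
```

```text
plate [ 688.24972315 -227.9625072 ] [ 451.69257279 -216.92655074] [ 445.16564578 -344.35116175] lens 236.8144373163132 127.59166221897526
spigot from plate [ 513.35849006 -283.66796704] yaw -0.046618588781492665
stip top [ 516.5415862  -281.39205062   85.        ] vac dirs [ 623.49370137 -284.74339035  230.        ]
50 [ 14  15  14  13 139] [409.8057554 227.9352518]
60 [ 13  15  16  13 155] [409.6516129 228.       ]
70 [ 13  15  16  13 166] [409.42771084 227.94578313]
80 [ 13  15  16  13 171] [409.5380117  227.94736842]
95 [ 13  14  16  14 187] [409.38502674 227.76470588]
515 -283 hull box [12.06615232 14.00889079] [16.22152169 13.22097982]
centroid 409.2210280738585 227.67326359402162
519 -282 hull box [11.73991044 12.57147053] [16.20543423 13.21364275]
centroid 408.8864757354547 226.25383528318196
```

Run:
```python
from h import *
goto(upright(np.pi/4,[515.3,-283.4,95]))
```

```text
turn [-0.001, -0.003, 0.001] shift [-0.2158, -0.0106, 0.1816]
```

Call:
step_arm(
  moves=[
    [[0,0,0],[-0.1,-0.01,0.09],-1],
    [[0,0,0],[-0.18,-0.01,0.15],-1],
    [[0,0,0],[-0.216,-0.01,0.182],-1],
    [[0,0,0],[-0.216,-0.01,0.182],-1],
    [[0,0,0],[-0.216,-0.01,0.182],-1],
    [[0,0,0],[-0.216,-0.01,0.182],-1],
  ],
)

```text
clock: 15.8
eef_pos: [523.9, -275.8, 200.3]
tcp_rot: [3.137, -0.785, 0.789]
contact_force: [-0.1, 0.2, -0.6]
opening: 0.577
grasp_force: 75.2
```

Run:
```python
from h import *
W=tcp()@np.load("N.npy");print("believed",np.round(W[:3,3],1),np.round(W[:3,2],3),telemetry.sense()["contact_force"])
ims=[]
for c,(u,v) in(("scene",(258,180)),("top",(412,228))):
    im=imaging.grab_frame(c)
    ims.append(cv2.resize(im[v-35:v+35,u-35:u+35,::-1],(400,400),interpolation=2))
    o=[u-35,v-35]; s=400/70
    print(c,"stip",(proj(c,np.array([515.3,-283.4,85]))-o)*s,"mouth corners",[np.round((proj(c,(W@[x,y,0,1])[:3])-o)*s).tolist() for x,y in((25,25),(25,-25),(-25,-25),(-25,25))],"tip corners",[np.round((proj(c,(W@[x,y,148,1])[:3])-o)*s).tolist() for x,y in((25,25),(25,-25),(-25,-25),(-25,25))])
cv2.imwrite("pics/hov2.png",np.hstack(ims))
goto(upright(np.pi/4,[515.3,-283.4,70]))
```

```text
believed [ 516.2 -283.8   95.9] [-0.003 -0.001  1.   ] [-0.05983772  0.20394658 -0.60261088]
scene stip [214.59494862 243.46997833] mouth corners [[180.0, 260.0], [160.0, 217.0], [242.0, 199.0], [263.0, 241.0]] tip corners [[147.0, 36.0], [127.0, -3.0], [214.0, -20.0], [236.0, 18.0]]
top stip [200.69363091 196.98153831] mouth corners [[208.0, 121.0], [281.0, 197.0], [206.0, 269.0], [133.0, 193.0]] tip corners [[294.0, 108.0], [379.0, 195.0], [293.0, 278.0], [208.0, 190.0]]
turn [0.0, -0.003, 0.002] shift [-0.0915, -0.0033, 0.0907]
```

View pics/hov2.png

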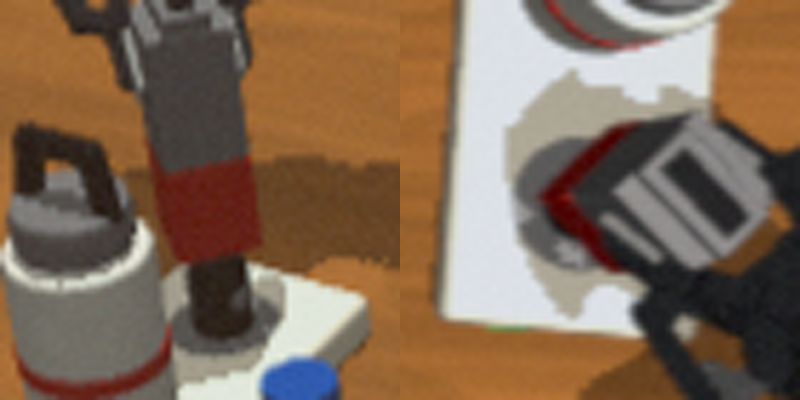

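The crops show the mouth corners within about 3 crop px (under 1 image px) of the prediction in the scene view, and 7 crop px at the top view's left corner. The spigot shaft, centred near crop x 221, is directly below. I'll descend slowly while watching force.

Call:
step_arm(
  moves=[
    [[0,0,0],[-0.02,-0.003,0.02],-1],
    [[0,0,0],[-0.04,-0.003,0.04],-1],
    [[0,0,0],[-0.06,-0.003,0.06],-1],
    [[0,0,0],[-0.075,-0.003,0.075],-1],
    [[0,0,0],[-0.09,-0.003,0.09],-1],
    [[0,0,0],[-0.09,-0.003,0.09],-1],
  ],
)

```text
clock: 16.5
eef_pos: [522.8, -274.9, 173.1]
tcp_rot: [3.14, -0.785, 0.787]
contact_force: [0.3, -0.2, -1.8]
opening: 0.579
grasp_force: 75.0
```

Run:
```python
from h import *
W=tcp()@np.load("N.npy");print("believed",np.round(W[:3,3],1),np.round(W[:3,2],3));s=telemetry.sense();print(s["contact_force"],s["wrist_torque"])
goto(upright(np.pi/4,[515.8,-283.6,30]))
```

```text
believed [ 514.9 -282.7   68.6] [-0.001 -0.002  1.   ]
[ 0.32725912 -0.23196329 -1.84725012] [-0.41703881  0.39280858 -0.00441553]
turn [-0.002, -0.003, -0.0] shift [-0.1357, 0.0056, 0.1375]
```

Call:
step_arm(
  moves=[
    [[0,0,0],[-0.015,0,0.015],-1],
    [[0,0,0],[-0.03,0,0.03],-1],
    [[0,0,0],[-0.045,0,0.045],-1],
    [[0,0,0],[-0.055,0,0.055],-1],
    [[0,0,0],[-0.055,0,0.055],-1],
  ],
)

```text
clock: 17.0
eef_pos: [523.2, -275.6, 157.8]
tcp_rot: [3.138, -0.784, 0.788]
contact_force: [1.0, -3.2, -3.7]
opening: 0.58
grasp_force: 74.8
```

Call:
step_arm(
  moves=[
    [[0,0,0],[-0.018,0.003,0.012],-1],
    [[0,0,0],[-0.033,0.004,0.027],-1],
    [[0,0,0],[-0.048,0.004,0.042],-1],
    [[0,0,0],[-0.063,0.004,0.057],-1],
    [[0,0,0],[-0.063,0.004,0.057],-1],
  ],
)

```text
clock: 17.5
eef_pos: [522.7, -276.1, 140.3]
tcp_rot: [3.141, -0.784, 0.787]
contact_force: [0.5, -2.0, -4.1]
opening: 0.577
grasp_force: 74.8
```

Call:
step_arm(
  moves=[
    [[0,0,0],[-0.006,0,0.006],-1],
    [[0,0,0],[-0.012,0,0.012],-1],
    [[0,0,0],[-0.018,0,0.018],-1],
    [[0,0,0],[-0.021,0,0.021],-1],
    [[0,0,0],[-0.021,0,0.021],-1],
  ],
)

```text
clock: 18.0
eef_pos: [523.0, -276.2, 135.2]
tcp_rot: [3.139, -0.785, 0.788]
contact_force: [0.2, -0.8, -0.9]
opening: 0.576
grasp_force: 75.0
```

Call:
step_arm(
  moves=[
    [[0,0,0],[-0.004,0,0.004],-1],
    [[0,0,0],[-0.008,0,0.008],-1],
    [[0,0,0],[-0.011,0,0.011],-1],
    [[0,0,0],[-0.011,0,0.011],-1],
  ],
)

```text
clock: 18.4
eef_pos: [523.1, -276.1, 134.4]
tcp_rot: [3.138, -0.788, 0.789]
contact_force: [-9.0, -0.5, 20.8]
opening: 0.581
grasp_force: 77.4
```

It bottomed out: 21 N at a believed mouth height of about 30 mm. I'll relax, release and retreat.

Call:
step_arm(
  moves=[
    [[0,0,0],[0.005,0,-0.005],-1],
    [[0,0,0],[0.005,0,-0.005],0.3],
    [[0,0,0],[0.005,0,-0.005],0.7],
    [[0,0,0],[0.005,0,-0.005],1],
    [[0,0,0],[0.005,0,-0.005],1],
    [[0,0,0],[0.005,0,-0.005],1],
    [[0,0,0],[0.005,0,-0.005],1],
  ],
)

```text
clock: 19.1
eef_pos: [523.0, -276.2, 133.6]
tcp_rot: [3.14, -0.785, 0.788]
contact_force: [-0.5, -0.0, -1.0]
opening: 1.003
grasp_force: 0.0
```

Call:
step_arm(
  moves=[
    [[0,0,0],[0,0,-0.08],1],
    [[0,0,0],[0,0,-0.2],1],
    [[0,0,0],[0,0,-0.4],1],
    [[0,0,0],[0,0,-0.6],1],
    [[0,0,0],[0,0,-0.8],1],
    [[0,0,0],[0,0,-0.8],1],
  ],
)

```text
clock: 19.7
eef_pos: [441.8, -360.5, 251.2]
tcp_rot: [3.13, -0.782, 0.791]
contact_force: [-0.1, -0.6, -0.6]
opening: 0.999
grasp_force: 0.0
```

Run:
```python
from h import *
ims=[]
B=np.array([515,-283.4,30.])
for c,(u,v) in(("scene",(258,175)),("top",(412,228))):
    im=imaging.grab_frame(c); o=np.array([u-50,v-50])
    ims.append(cv2.resize(im[v-50:v+50,u-50:u+50,::-1],(400,400),interpolation=2))
    for z in(0,148):print(c,z,[np.round((proj(c,B+[x,y,z])-o)*4).tolist() for x,y in((35,0),(0,35),(-35,0),(0,-35))])
cv2.imwrite("pics/end.png",np.hstack(ims))
```

```text
scene 0 [[197.0, 325.0], [253.0, 312.0], [238.0, 281.0], [183.0, 294.0]]
scene 148 [[175.0, 177.0], [235.0, 164.0], [219.0, 136.0], [161.0, 148.0]]
top 0 [[183.0, 151.0], [134.0, 197.0], [182.0, 247.0], [231.0, 200.0]]
top 148 [[236.0, 142.0], [180.0, 196.0], [235.0, 253.0], [291.0, 199.0]]
```

View pics/end.png

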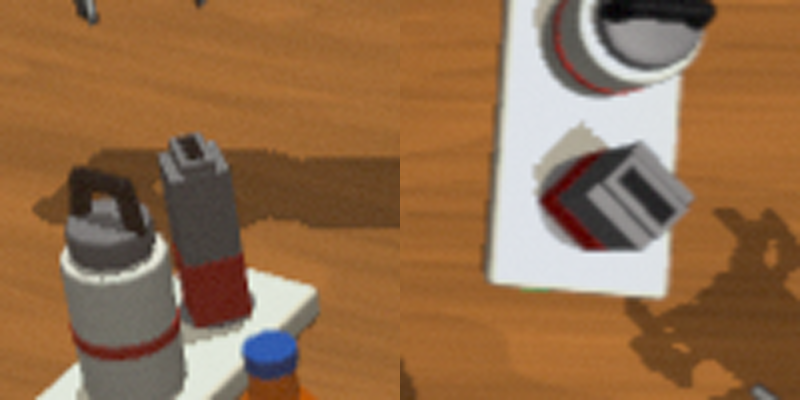

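The final crops show the nozzle upright on the plate. Its lower corners are at (197,326) and (250,316), against (197,325) and (253,312) predicted for fully home, and the gripper is clear. I'll hand it in.

```bash
python3 -c "
from rig import r
print(r.sign_off())"
```

```text
the job is handed in; nothing more can be done
None
```

The nozzle is turned over and seated on the dock's spigot: it took about 21 N of push to bottom out and then looked upright and fully home in the last pictures. The gripper is let go and clear, and the job was handed in at about 20 s; no verdict came back.

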